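# Wind up the batch card and hold the spring clip open round its edge

### The job

Turn the lift knob of the card stand clockwise until its pointer meets the long index mark, so that the card rises out of its slot. Then squeeze the spring clip open, take it off its parking rail and hold it upright, wide open, around the middle of the card's top edge: square to the card, one jaw on each side well below the edge (about half-way down the clip's throat), touching neither card nor stand, so that I can slip a label under it. Finish while holding it still like that, the knob still at its mark; leave everything else on the table where it is.

Things in the scene. Friction and masses are not known exactly. Their poses are not given: they have to be found in the camera images.
- knob (a joint): Lift knob on the card stand, rad; grows as it is turned clockwise seen from above. At 1.40 the white pointer meets the index mark. Each rad lifts the card 28.6 mm. Range 0 to 2.0; stays where it is left (friction 0.06 N m); starts at 0.15 to 0.5.
- knob_grip (a point): Point on the knob's vertical axis at grip height, 85 mm above the table. Black knob: a bar 12 mm thick, 42 mm long, its sides 62 to 92 mm above the table; x = direction of the white pointer line, along the bar; z up. Under the bar a round skirt (radius 21 mm, top at 62 mm) and a dial plate (radius 36 mm, top at 57 mm).
- stand: Card stand, fixed: pale wooden box 104 (x) x 206 (y) mm, 55 mm high, metal top; origin at the centre of its underside, front = -x. Knob axis at y = -58 mm, card slot at y = +50 mm. The index mark is the one long thick tick on the dial, on its -x side.
- card_top (a point): Middle of the top edge of the white card that rises upright from the stand's slot: 4 mm thick along x, 72 mm wide along y, z up. The edge is 55 mm above the table plus 28.6 mm per rad of the knob: 40 mm out of the stand at the index mark. Pushing it down turns the knob back.
- card: The same card; origin at the middle of its top edge, axes as at point card_top.
- rail: Parking rail, fixed: wooden foot 64 (x) x 150 (y) mm, 12 mm high, with an upright metal strip 4 mm thick (x), 130 mm long (y), top 75 mm above the table; origin at the centre of its underside. The clip sits astride the strip.
- clip: Steel spring clip, about 85 g; origin at its pivot. x = direction in which it gapes and is squeezed, y = along its width, z up. Starts upright astride the rail, jaws down, handles up, its pivot 84 mm above the table. Spring: about 5 N squeeze to begin opening, 10 N at full opening; a 20 N grip holds it securely.
- clip_grip (a point): Middle between the clip's two handle plates, 36 mm above its pivot (clip's axes): squeeze here along x. Plates 36 mm wide (y), tops 52 mm above the pivot; closed they lean outward, 62 mm over the outsides at the top; squeezed home they stand upright, 34 mm over the outsides. Both arms move alike.
- clip_mouth (a point): Middle between the clip's jaw lips, 50 mm below the pivot, 86 mm below clip_grip (clip's axes). Squeezed home, the lips are 31 mm apart inside and reach down to this height. The spring barrel at the pivot (radius 10 mm) is the roof of the throat, 40 mm above this point.
- clip_far (a joint): Opening of one arm of the clip, rad: 0 = closed on a 4 mm sheet, 0.28 = squeezed fully home (stop). The other arm follows alike.
- wick_tin_mid (a point): Bystander: round press-lid tin, 68 mm across, 36 mm high; its centre. Not to be disturbed.
- label_roll_mid (a point): Bystander: roll of stickers lying flat, 66 mm across, 30 mm high; its centre. Not to be disturbed.
- lidded_jar_mid (a point): Bystander: amber jar with black lid, 68 mm across, 78 mm high; its centre. Not to be disturbed.
- marker_mid (a point): Bystander: felt marker lying flat, 134 mm long; its centre. Not to be disturbed.
- spatula_mid (a point): Bystander: small spatula lying flat, 251 mm long; its centre. Not to be disturbed.
There are look-alikes about, which are no part of the job. What is shaped like the clip but green or red is not meant.

How it is judged:
By the outcome, as a careful person would: the job done as asked, in the order asked, and still so for the second after the job is handed in, while the arm keeps its last pose, push and grip.
It also fails if it takes over 58 s, if anything falls off the work surface, if the arm or the gripper's body presses on something with over 40 N, if the wrist force passes 120 N, or if a joint passes its speed limit or range.

### The arm

A 7-joint arm with a two-finger parallel gripper is mounted at the origin on a cart in front of the work surface, level with it; the furniture and walls round the work are solid. World frame = base frame: x ahead of the robot, y to its left, z up, the work surface at z = 0. Lengths are in mm, angles in rad, forces in N, time in s.
With the tool pointing down it reaches from about 400 to 875 mm from the base axis. Payload 4.4 kg.
Tool frame: the origin (TCP) lies between the finger pads; the fingertips stand 8 mm ahead of it and the grasp point (between the pads) lies 11 mm behind it; z points along the fingers, x is the direction in which the jaws open and shut, and the axes are right-handed (so a half turn about z gives the same grasp; the last joint's range is limited). The gripper opens to 85 mm and grips with 20 to 120 N. Pads are 22 mm wide; open, the fingers measure 114 mm over their backs; the gripper's body (76 mm by 85 mm) begins 54 mm behind the grasp point. The pads swing forward as they close: fully open they stand 13 mm farther back than shut.
Start: joints at [1.169, 0.628, 0.038, 1.517, -0.027, 0.996, -0.02], TCP at [214.219, -613.7, 239.313] pointing down, gripper open.
Joint ranges: [-3.06, 3.06], [-0.37, 2.12], [-1.25, 1.32], [0.18, 2.47], [-1.1, 4.24], [0.23, 1.98], [-2.94, 2.94]. Speed limits (rad/s): [2.57, 2.57, 3.14, 3.14, 3.14, 3.14, 3.14].

### API

Orientations are given as [roll, pitch, yaw] about the fixed x, y, z axes, in that order (R = Rz(yaw) Ry(pitch) Rx(roll)).
In Python, from workcell import robot gives the robot as it stands. The module is installed in compiled form; this text tells all that it offers.
- The arm moves only by the tool move_arm, never from a script. Its arguments are lists of equal length, an entry for each row: "xyz": the shift along the world's x, y, z in cm, a list of three; "delta_rot": the turn, a rotation vector about the world's x, y, z in rad, a list of three. In form: {"xyz": [[x, y, z], ...], "delta_rot": [[wx, wy, wz], ...]}. A call has 1 to 10 rows; each row is the pose to reach, as a shift and turn from the pose commanded when the call began; what a row does not reach only later rows make up. A row lasts 1/8 s, in which the tool goes at most 62.5 mm and 10.7 degrees, less where a joint would pass 70% of its speed; a pose out of reach is approached as far as the arm can. A call with a gripper value outside its range is refused whole. "fingers" is the opening, from -1 (shut) to 1 (fully open), set as the call begins (left out, the last holds). The fingers move at their own pace and stop on an object; the grip force is fixed at half the most. Time passes only in rows, so rows that repeat a pose let the fingers close. It gives the time, the measured TCP pose, the force and the opening at its end, in the units of the state.
- robot.sense(): the state, without advancing time (a new reading comes with each control period).
- robot.grab_frame(name): name is "side" or "top" or "wrist"; returns a dict with "img" (400x640x3 uint8, blue, green, red), "fx", "fy", "cx", "cy" (pixels), "origin" and "attitude" of the camera in the world. Camera axes: x right, y down, z forward; pixel columns grow to the right and rows downward; lengths in mm; the calibration is good to about 2 mm. A picture is of the moment at which its call begins. There is no depth.
- robot.sign_off(): hands the job in, once; it reports no verdict.
The state is a dict: "t": time; "q": joint angles; "qd": joint speeds; "joint_torque": joint torques, N m; "position": TCP position; "ee_rot": TCP orientation; "wrist_force": force on the tool from outside, world axes, zero at the start; "wrist_torque": the same for the moment, N m; "width": finger opening in mm.
Only numpy, scipy, OpenCV 4.12 (cv2) and the standard library are available. Lean on these libraries where they do the work, as an engineer would, in place of code of your own. Each camera call takes 0.05 s, during which the arm holds its last target.

## Working session

There is one attempt and no reset: what is moved stays moved. The work goes in short steps, Python scripts to look and compute and a tool call to move; the robot and the scene stay as the last step left them, time stands still between calls to the robot, and variables do not carry over. Pictures are saved under pics/ and viewed, and the job is handed in when it is done.

Besides the shell and the picture viewer there is one more tool, called after ">>>" as a command line: name --argument value ..., lists and objects as JSON in quotes. move_arm: Moves the arm, as the interface text tells. Its arguments: {"type":"object","properties":{"xyz":{"type":"array"},"delta_rot":{"type":"array"},"fingers":{"type":"number"}},"required":["xyz","delta_rot"]}

```bash
mkdir -p pics; cat > h.py <<'E'
import numpy as np, cv2
from workcell import robot
def grab(n,save=None):
    f=robot.grab_frame(n)
    if save: cv2.imwrite('pics/'+save,f['img'])
    return f
def rot(f):
    a=np.array(f['attitude'],float)
    if a.shape==(3,3): return a
    from scipy.spatial.transform import Rotation as R
    return R.from_euler('xyz',a).as_matrix()
def ray(f,u,v):
    d=rot(f)@np.array([(u-f['cx'])/f['fx'],(v-f['cy'])/f['fy'],1.]); return np.array(f['origin'],float),d
def onz(f,u,v,z):
    o,d=ray(f,u,v); return o+d*(z-o[2])/d[2]
def proj(f,p):
    c=rot(f).T@(np.array(p,float)-np.array(f['origin'])); return np.array([f['cx']+f['fx']*c[0]/c[2],f['cy']+f['fy']*c[1]/c[2]])
def tri(f1,p1,f2,p2):
    o1,d1=ray(f1,*p1);o2,d2=ray(f2,*p2);d1/=np.linalg.norm(d1);d2/=np.linalg.norm(d2)
    A=np.stack([d1,-d2],1);s=np.linalg.lstsq(A,o2-o1,rcond=None)[0]
    a=o1+s[0]*d1;b=o2+s[1]*d2;return (a+b)/2,np.linalg.norm(a-b)
E
python3 - <<'E'
from h import *
import pickle
for n in ['side','top','wrist']:
    f=grab(n,n+'0.png'); pickle.dump(f,open(n+'0.pkl','wb'))
    print(n,f['fx'],f['cx'],f['cy'],f['origin'],np.round(f['attitude'],4).tolist())
s=robot.sense();print({k:np.round(v,3).tolist() for k,v in s.items()})
E
```

```text
side 448.80595467946483 318.9715091191112 198.6114812375998 [ 425.54877427 1248.5085241   606.36182648] [-1.9563, -0.0005, -3.062]
top 375.7942578365488 320.18844870970344 199.71611751644912 [ 383.59170742  -44.98722646 1128.37580776] [-3.0289, -0.0039, -1.5537]
wrist 306.68439272963093 319.1741315333581 199.61558285776232 [ 287.92290134 -588.16778357  371.74441511] [2.8311, 0.0007, -1.2347]
{'t': 0.15, 'q': [1.169, 0.629, 0.038, 1.518, -0.027, 0.996, -0.02], 'qd': [0.0, -0.004, 0.002, -0.005, -0.0, -0.0, -0.001], 'joint_torque': [0.002, -56.38, 1.228, -19.365, 0.011, 0.007, -0.0], 'position': [214.084, -613.254, 238.61], 'ee_rot': [-3.142, 0.001, -1.235], 'wrist_force': [-0.701, -0.762, 0.713], 'wrist_torque': [0.022, 0.045, -0.009], 'width': 85.472}
```

View pics/top0.png

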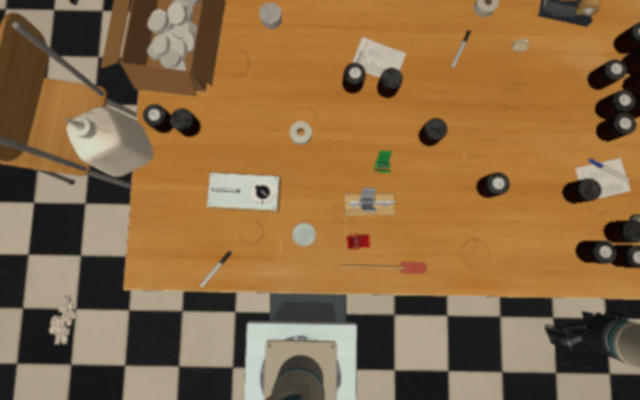

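View pics/side0.png

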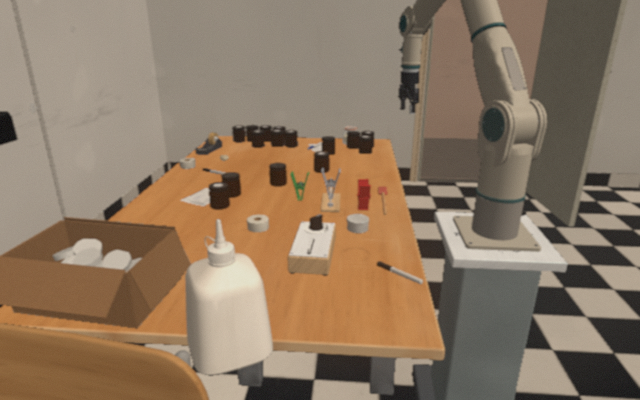

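View pics/wrist0.png

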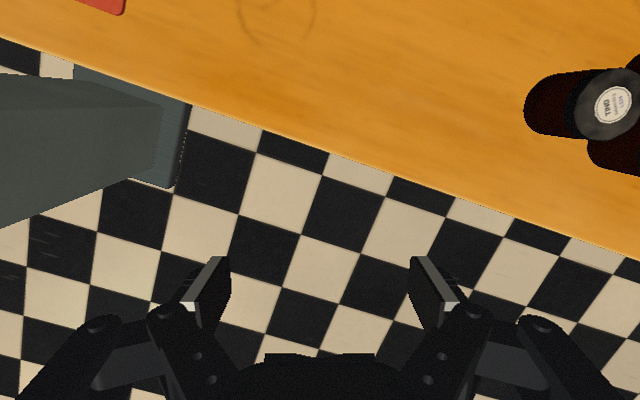

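```bash
python3 - <<'E'
from h import *
import pickle
f=pickle.load(open('top0.pkl','rb'))
im=f['img']
c=cv2.resize(im[165:220,195:290],None,fx=8,fy=8,interpolation=cv2.INTER_CUBIC)
cv2.imwrite('pics/stand_t.png',c)
c=cv2.resize(im[140:255,330:410],None,fx=5,fy=5,interpolation=cv2.INTER_CUBIC)
cv2.imwrite('pics/rail_t.png',c)
s=pickle.load(open('side0.pkl','rb'))['img']
c=cv2.resize(s[160:280,270:390],None,fx=5,fy=5,interpolation=cv2.INTER_CUBIC)
cv2.imwrite('pics/side_c.png',c)
for n,u,v,z in [('knob',263,191,92),('clip',369,198,130),('rail',369,204,12),('stand',244,192,55),('base',300,360,0)]:
    print(n,onz(f,u,v,z).round(1))
E
```

```text
knob [522.6 112.5  92. ]
clip [ 503.6 -177.5  130. ]
rail [ 499.7 -193.2   12. ]
stand [523.7 172.6  55. ]
base [45.5  3.1  0. ]
```

View pics/stand_t.png

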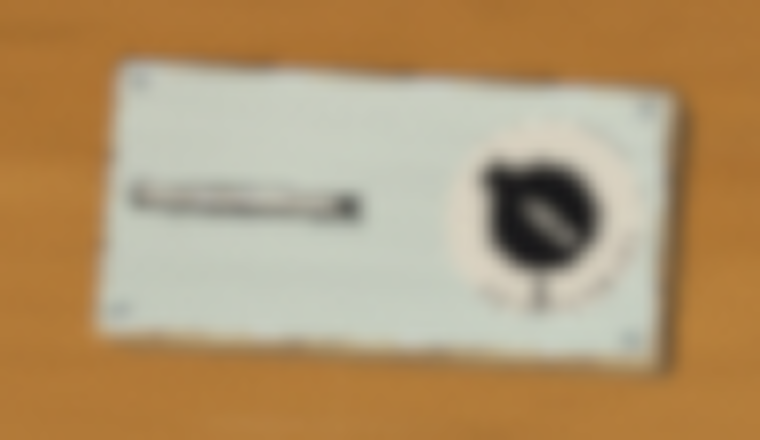

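View pics/rail_t.png

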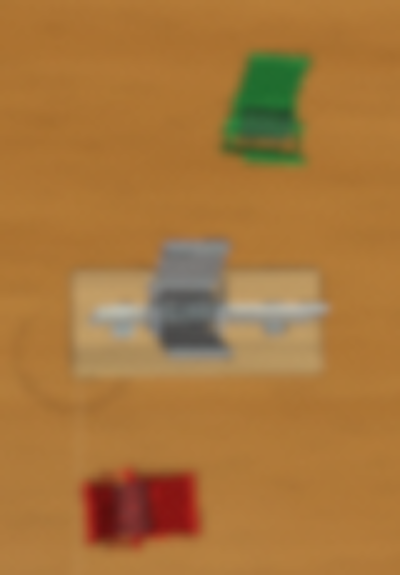

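View pics/side_c.png

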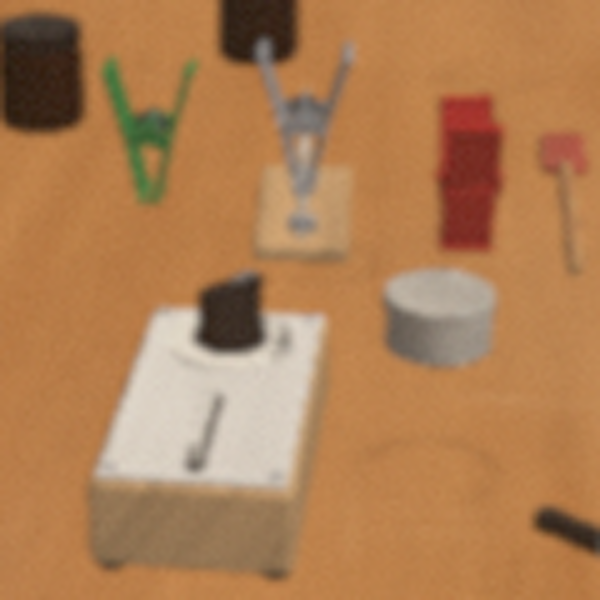

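```bash
python3 - <<'E'
from h import *
import pickle
f=pickle.load(open('top0.pkl','rb')); im=f['img']
b,g,r=[im[:,:,i].astype(int) for i in range(3)]
m=((b>150)&(abs(r-b)<60)).astype(np.uint8); m[:165]=0;m[220:]=0;m[:,:195]=0;m[:,290:]=0
m=cv2.morphologyEx(m,cv2.MORPH_CLOSE,np.ones((9,9)))
cs,_=cv2.findContours(m,0,1);c=max(cs,key=cv2.contourArea);re=cv2.minAreaRect(c);bx=cv2.boxPoints(re)
P=np.array([onz(f,u+0,v,55)[:2] for u,v in bx]);print(P.round(1).tolist(),P.mean(0))
for i in range(4):
    d=P[(i+1)%4]-P[i];print(np.linalg.norm(d).round(1),np.arctan2(d[1],d[0]).round(3))
# rail foot
c=np.array([[73,268],[322,268],[322,376],[73,376]])/5+[330,140]
print([onz(f,u,v,12).round(1).tolist() for u,v in c])
print('strip',[onz(f,u/5+330,v/5+140,75).round(1).tolist() for u,v in [(90,318),(328,308)]])
print('clip tops',[onz(f,u/5+330,v/5+140,z).round(1).tolist() for u,v,z in [(165,241,135),(230,241,135),(168,355,135),(230,355,135)]])
print('green',[onz(f,u/5+330,v/5+140,z).round(1).tolist() for u,v,z in [(310,60,0),(225,150,0),(300,160,0)]])
w=pickle.load(open('wrist0.pkl','rb'))
Rw=rot(w);y=-1.235
Rt=np.array([[np.cos(y),np.sin(y),0],[np.sin(y),-np.cos(y),0],[0,0,-1]])
print('cam in tool',Rt.T@(np.array(w['origin'])-[214.08,-613.25,238.6]),(Rt.T@Rw).round(3).tolist())
E
```

```text
[[483.2, 275.5], [578.4, 275.1], [570.8, 76.7], [475.7, 79.1]] [527.04704517 176.60801848]
95.2 -0.004
198.5 -1.609
95.1 3.117
196.6 1.533
[[529.8, -119.9, 12.0], [532.4, -269.2, 12.0], [467.5, -268.9, 12.0], [464.9, -120.6, 12.0]]
strip [[493.3, -125.6, 75.0], [501.3, -259.9, 75.0]]
clip tops [[529.1, -160.7, 135.0], [529.7, -195.4, 135.0], [468.0, -162.5, 135.0], [468.6, -195.4, 135.0]]
green [[662.6, -264.9, 0.0], [605.6, -212.8, 0.0], [600.2, -258.6, 0.0]]
cam in tool [   0.65146635  -77.98376274 -133.14441511] [[1.0, 0.0, -0.001], [-0.0, 0.952, 0.305], [0.001, -0.305, 0.952]]
```

>>> move_arm --xyz '[[5,10,4],[31,73,4],[31,73,4],[31,73,4],[31,73,4],[31,73,4],[31,73,4],[31,73,4],[31,73,4],[31,73,4]]' --delta_rot '[[0,0,0.1],[0,0,0.3],[0,0,0.6],[0,0,0.6],[0,0,0.6],[0,0,0.6],[0,0,0.6],[0,0,0.6],[0,0,0.6],[0,0,0.6]]'

```text
t: 1.4
position: [458.3, -40.7, 275.0]
ee_rot: [-3.142, -0.001, -0.635]
wrist_force: [-0.3, -0.0, -0.4]
width: 85.1
```

>>> move_arm --xyz '[[6,15,-5],[6,15,-5],[6,15,-5],[6,15,-5],[6,15,-5]]' --delta_rot '[[0,0,0],[0,0,0],[0,0,0],[0,0,0],[0,0,0]]'

```text
t: 2.02
position: [517.4, 106.7, 224.6]
ee_rot: [3.14, 0.0, -0.635]
wrist_force: [0.2, -1.3, 0.1]
width: 85.6
```

```bash
python3 - <<'E'
from h import *
import pickle
f=grab('wrist','w1.png');pickle.dump(f,open('w1.pkl','wb'))
s=robot.sense();print(s['position'],s['ee_rot'],s['t'],np.round(s['q'],2))
E
```

```text
[517.44641809 106.09299816 224.88098701] [ 3.14037065e+00 -2.85994818e-04 -6.36609245e-01] 2.075 [-0.07  0.48 -0.27  1.87  0.18  0.81 -1.07]
```

View pics/w1.png

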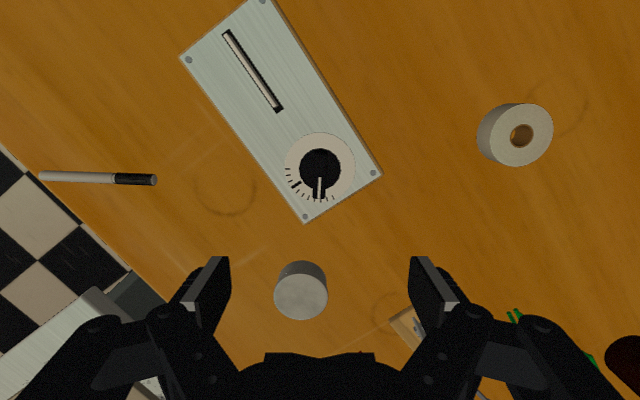

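```bash
python3 - <<'E'
from h import *
import pickle
f=pickle.load(open('w1.pkl','rb')); im=f['img']
cv2.imwrite('pics/w1k.png',cv2.resize(im[120:230,270:390],None,fx=5,fy=5,interpolation=cv2.INTER_CUBIC))
cv2.imwrite('pics/w1s.png',cv2.resize(im[15:125,205:305],None,fx=5,fy=5,interpolation=cv2.INTER_CUBIC))
b,g,r=[im[:,:,i].astype(int) for i in range(3)]
m=((b>110)&(abs(r-b)<70)).astype(np.uint8)*255; m[228:]=0;m[:,:175]=0;m[:,390:]=0
m=cv2.morphologyEx(m,cv2.MORPH_CLOSE,np.ones((5,5)))
cs,_=cv2.findContours(m,0,1);c=max(cs,key=cv2.contourArea);c=cv2.convexHull(c)
cv2.imwrite('pics/m.png',m)
ap=cv2.approxPolyDP(c,6,True)[:,0];print(ap.tolist())
for u,v in ap: print(onz(f,u,v,55)[:2].round(1))
# screws
E
```

```text
[[246, 0], [271, 0], [380, 174], [306, 222], [180, 58]]
[562.1 272.4]
[579.4 259.7]
[571.6  75.9]
[479.9  78.6]
[484.5 273.1]
```

View pics/w1k.png

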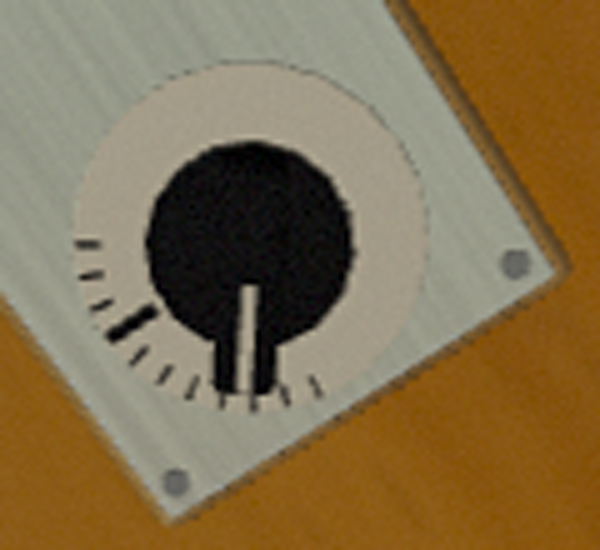

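View pics/w1s.png

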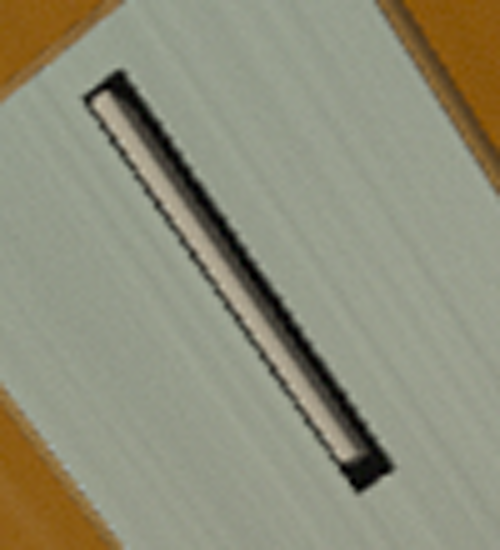

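```bash
python3 - <<'E'
from h import *
import pickle
f=pickle.load(open('w1.pkl','rb'))
k=lambda u,v,z: onz(f,u/5+270,v/5+120,z)[:2]
c=k(252,236,57);print('dial',c, [np.linalg.norm(k(*p,57)-c).round(1) for p in [(74,240),(430,232),(250,62),(250,410)]])
a=k(249,285,92);b=k(246,392,92);print('ptr',a,b,'tip r',np.linalg.norm(b-c)); an=np.arctan2(*(b-c)[::-1]);an2=np.arctan2(*(b-a)[::-1]);print(an,an2)
i=k(157,309,57);j=k(110,337,57);ai=np.arctan2(*(j-c)[::-1]);ai2=np.arctan2(*(j-i)[::-1]);print('index',ai,ai2,'knob',1.4-((an2-ai)),1.4-(an-ai))
s=lambda u,v,z: onz(f,u/5+205,v/5+15,z)[:2]
z=64.5
p=s(98,97,z);q=s(345,460,z);p2=s(112,92,z);q2=s(358,452,z);A=(p+p2)/2;B=(q+q2)/2
print('card',A,B,(A+B)/2,np.linalg.norm(A-B),np.arctan2(*(A-B)[::-1])-np.pi/2)
sl=[s(*t,55) for t in [(83,97),(125,70),(392,467),(358,491)]];print('slot',np.mean(sl,0),np.round(sl,1).tolist())
E
```

```text
dial [527.46988342 117.55017898] [np.float64(35.5), np.float64(35.5), np.float64(34.0), np.float64(36.5)]
ptr [526.03642075 116.73710649] [513.75646466 100.97272989] tip r 21.514406157438053
-2.2619237963769807 -2.2325811095753316
index 3.1327272238615684 3.0526362789867756 knob 6.7653083334369 6.794651020238549
card [532.00136402 260.12054726] [528.75064976 189.0055061 ] [530.37600689 224.56302668] 71.18929851444554 -0.0456788460861588
slot [530.27144866 224.11251649] [[527.6, 265.1], [536.4, 263.9], [532.5, 183.5], [524.6, 184.0]]
```

>>> move_arm --xyz '[[0.95,1.1,0],[0.95,1.1,-5],[0.95,1.1,-10],[0.95,1.1,-13.5],[0.95,1.1,-14.8],[0.95,1.1,-14.8],[0.95,1.1,-14.8]]' --delta_rot '[[0,0,-0.04],[0,0,-0.04],[0,0,-0.04],[0,0,-0.04],[0,0,-0.04],[0,0,-0.04],[0,0,-0.04]]'

```text
t: 2.95
position: [528.4, 118.5, 78.4]
ee_rot: [-3.139, -0.002, -0.676]
wrist_force: [-0.5, -0.7, -0.1]
width: 85.0
```

```bash
python3 - <<'E'
from h import *
import pickle
f=grab('wrist','w2.png');pickle.dump(f,open('w2.pkl','wb'))
E
```

```text
(no output)
```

View pics/w2.png

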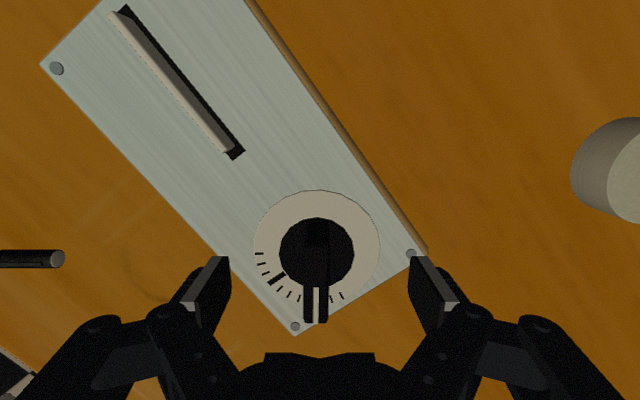

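```bash
python3 - <<'E'
from h import *
import pickle
f=pickle.load(open('w2.pkl','rb'))
s=robot.sense();print(s['position'],s['ee_rot'])
print('tcp px',proj(f,s['position']),'axis@92',proj(f,[527.2,117.3,92]),'grasp',proj(f,np.array(s['position'])+[0,0,11]))
c=onz(f,316.5,244,57);print('dial',c,[np.linalg.norm(onz(f,*p,57)-c).round(1) for p in [(254,246),(380,246),(316,190),(316,301)]])
a=onz(f,316,290,92);b=onz(f,315,322,92);print(a,b,np.arctan2(*(b-a)[1::-1]))
cv2.imwrite('pics/w2k.png',cv2.resize(f['img'][180:340,220:420],None,fx=4,fy=4,interpolation=cv2.INTER_CUBIC))
E
```

```text
[528.45007075 118.66106967  78.46198514] [-3.13917323e+00 -1.85965314e-03 -6.75537391e-01]
tcp px [318.0438061  267.14870461] axis@92 [317.73246648 286.20087028] grasp [318.01224726 279.51773968]
dial [529.05796382 120.83280971  57.        ] [np.float64(34.8), np.float64(35.4), np.float64(31.2), np.float64(37.2)]
[525.34642554 116.24498161  92.        ] [514.04688997 102.97931513  92.        ] -2.2763275038643047
```

View pics/w2k.png

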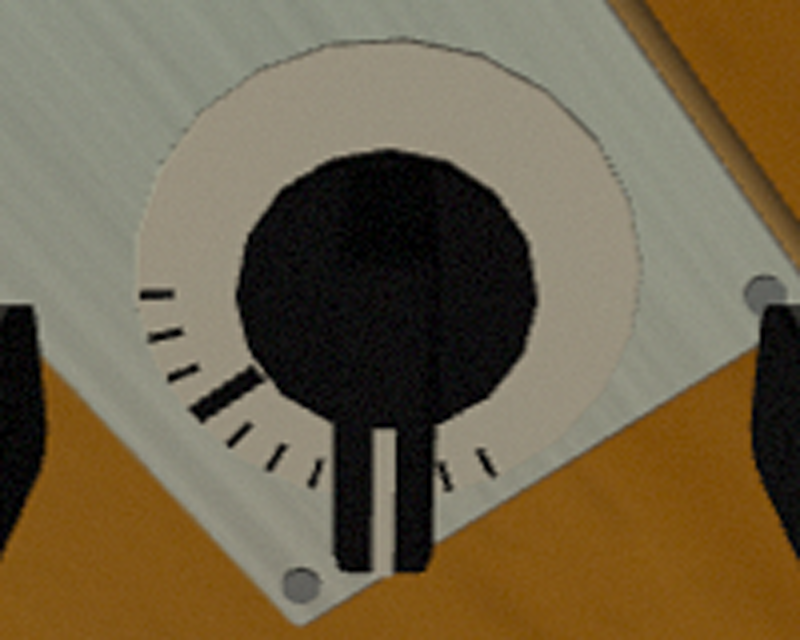

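>>> move_arm --xyz '[[0,0,0],[0,0,0],[0,0,0],[0,0,0],[0,0,0],[0,0,0]]' --delta_rot '[[0,0,0],[0,0,0],[0,0,0],[0,0,0],[0,0,0],[0,0,0]]' --fingers -1

```text
t: 3.75
position: [526.8, 118.9, 77.1]
ee_rot: [3.141, 0.001, -0.675]
wrist_force: [-2.3, -0.2, 5.8]
width: 10.7
```

>>> move_arm --xyz '[[0,0,0],[0,0,0],[0,0,0],[0,0,0],[0,0,0],[0,0,0],[0,0,0],[0,0,0],[0,0,0]]' --delta_rot '[[0,0,-0.15],[0,0,-0.3],[0,0,-0.45],[0,0,-0.6],[0,0,-0.75],[0,0,-0.88],[0,0,-0.94],[0,0,-0.94],[0,0,-0.94]]'

```text
t: 4.88
position: [527.3, 117.7, 77.1]
ee_rot: [-3.142, -0.001, -1.615]
wrist_force: [-1.1, -1.3, 5.4]
width: 10.7
```

```bash
python3 - <<'E'
from h import *
import pickle
f=grab('wrist','w3.png');pickle.dump(f,open('w3.pkl','wb'))
s=robot.sense();print(s['position'],s['ee_rot'],np.round(s['q'],2),s['wrist_torque'])
E
```

```text
[527.34908766 117.6900687   77.09625477] [-3.14143704e+00 -1.03000336e-03 -1.61501161e+00] [-0.31  0.71  0.06  1.96 -0.08  0.47 -1.81] [-0.42916238  0.27556274 -0.02251838]
```

View pics/w3.png

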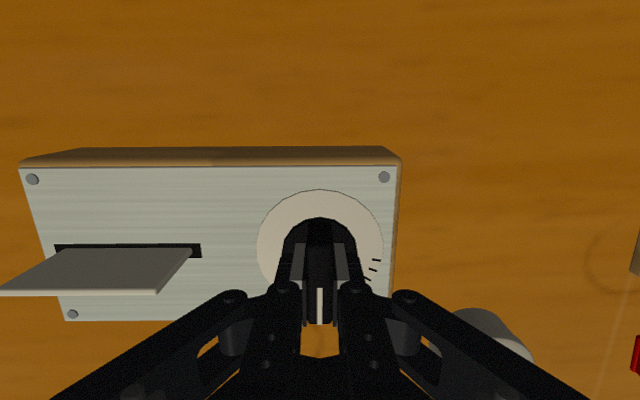

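>>> move_arm --xyz '[[0,0,0],[0,0,0],[0,0,0],[0,0,4],[0,0,9],[-3,-2,15],[-6,-3,18],[-6,-3,18]]' --delta_rot '[[0,0,0],[0,0,0],[0,0,0],[0,0,0],[0,0,0],[0,0,0.1],[0,0,0.2],[0,0,0.2]]' --fingers -0.2

```text
t: 5.92
position: [466.8, 88.0, 259.5]
ee_rot: [-3.137, 0.0, -1.416]
wrist_force: [0.9, -0.6, -0.5]
width: 34.0
```

```bash
python3 - <<'E'
from h import *
import pickle
f=grab('wrist','w4.png');pickle.dump(f,open('w4.pkl','wb'))
s=robot.sense();print(s['position'],s['ee_rot'],np.round(s['q'],2),s['wrist_torque'])
E
```

```text
[467.47010063  88.51606841 258.14576954] [-3.13837780e+00  4.55427214e-04 -1.41591398e+00] [-0.27  0.35  0.03  1.97 -0.01  0.82 -1.65] [ 0.03659311 -0.03423818  0.01252336]
```

View pics/w4.png

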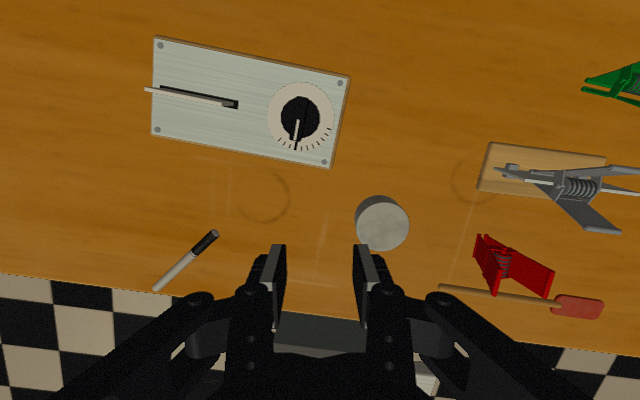

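```bash
python3 - <<'E'
from h import *
import pickle
f=pickle.load(open('w4.pkl','rb'));im=f['img']
cv2.imwrite('pics/w4k.png',cv2.resize(im[75:160,255:345],None,fx=7,fy=7,interpolation=cv2.INTER_CUBIC))
cv2.imwrite('pics/w4s.png',cv2.resize(im[30:175,135:355],None,fx=3.5,fy=3.5,interpolation=cv2.INTER_CUBIC))
E
```

```text
(no output)
```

View pics/w4k.png

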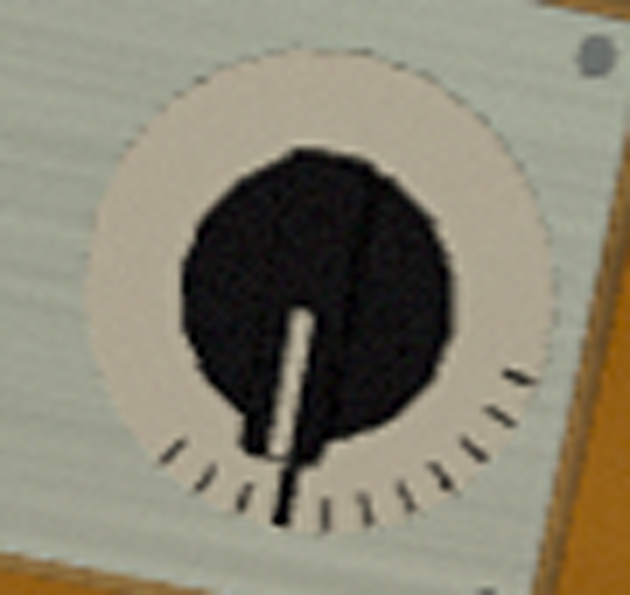

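View pics/w4s.png

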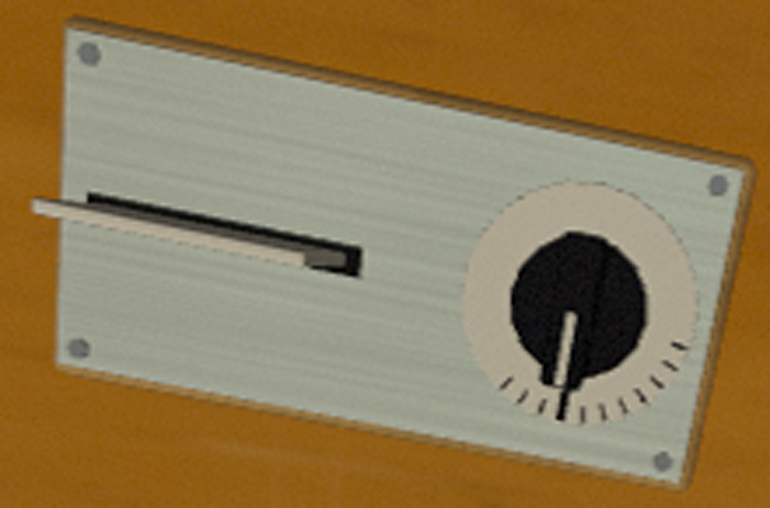

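```bash
python3 - <<'E'
from h import *
import pickle
f=pickle.load(open('w4.pkl','rb'))
k=lambda u,v,z: onz(f,u/7+255,v/7+75,z)[:2]
at=lambda d:np.arctan2(d[1],d[0])%(2*np.pi)
P=[k(*p,57) for p in [(87,300),(553,290),(315,48),(325,532),(130,150),(505,440)]]
# circle fit
P=np.array(P);A=np.c_[2*P,np.ones(len(P))];s=np.linalg.lstsq(A,(P**2).sum(1),rcond=None)[0];c=s[:2];print('dial',c,np.sqrt(s[2]+c@c))
a=k(301,310,92);b=k(280,457,92);i=k(291,472,57);j=k(282,523,57)
print('ptr',at(b-a),at(b-c),'idx',at(j-i),at(j-c),at((i+j)/2-c),np.linalg.norm(b-c),np.linalg.norm(j-c))
t=lambda u,v,z:onz(f,u/3.5+135,v/3.5+30,z)[:2]
S=[t(*p,55) for p in [(89,53),(718,185),(662,461),(78,348)]]
print('screws',np.round(S,1).tolist(),np.mean(S,0),at(S[0]-S[1])-np.pi/2,at(S[3]-S[2])-np.pi/2,at(S[1]-S[2]),at(S[0]-S[3]))
z=95
A=(t(33,200,z)+t(34,212,z))/2;B=(t(308,253,z)+t(303,267,z))/2;print('card',A,B,(A+B)/2,np.linalg.norm(A-B),at(A-B)-np.pi/2)
# strip, clip rough
E
```

```text
dial [525.66709626 116.06813232] 35.266489757577965
ptr 3.130303751671204 3.0981594762276816 idx 3.099263624389252 3.104920167089746 3.1056647120345335 20.116994066768605 34.57785566978822
screws [[573.1, 264.0], [566.2, 80.8], [482.6, 84.0], [489.4, 267.3]] [527.83029756 173.98950108] -0.03773889776923278 -0.0373996981978999 6.244911153848276 6.2440921058472005
card [530.75843643 258.79737656] [528.24598847 187.77134482] [529.50221245 223.28436069] 71.07045504326406 -0.035358878129268856
```

>>> move_arm --xyz '[[0,-3,0],[1,-7,0],[2,-11,0],[3,-15,0],[3.2,-19,0],[3.2,-23,0],[3.2,-26.6,0],[3.2,-26.6,0],[3.2,-26.6,0],[3.2,-26.6,0]]' --delta_rot '[[0,0,0.18],[0,0,0.36],[0,0,0.54],[0,0,0.72],[0,0,0.9],[0,0,1.08],[0,0,1.26],[0,0,1.42],[0,0,1.42],[0,0,1.42]]' --fingers 1

```text
t: 7.22
position: [499.5, -176.7, 256.0]
ee_rot: [-3.14, 0.001, 0.003]
wrist_force: [0.4, 0.6, 0.2]
width: 85.5
```

```bash
python3 - <<'E'
from h import *
import pickle
f=grab('wrist','w5.png');pickle.dump(f,open('w5.pkl','wb'))
s=robot.sense();print(s['t'],s['position'],s['ee_rot'],np.round(s['q'],2))
cv2.imwrite('pics/w5z.png',cv2.resize(f['img'][120:320,200:440],None,fx=3,fy=3,interpolation=cv2.INTER_CUBIC))
E
```

```text
7.275 [ 499.48096491 -176.62278013  256.26162152] [-3.14087895e+00  7.02599926e-04  3.93368326e-03] [ 0.48  0.45 -0.28  1.83  0.15  0.89  0.13]
```

View pics/w5.png

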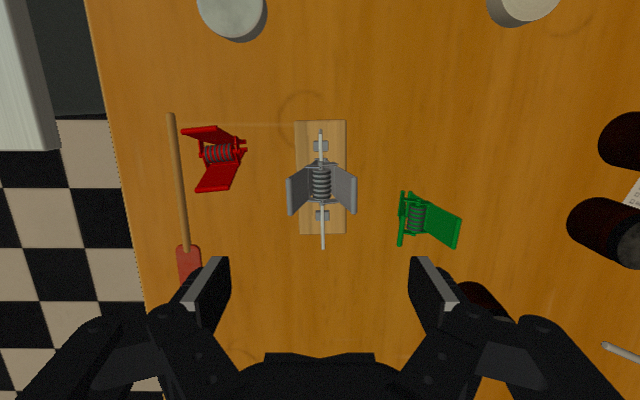

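View pics/w5z.png

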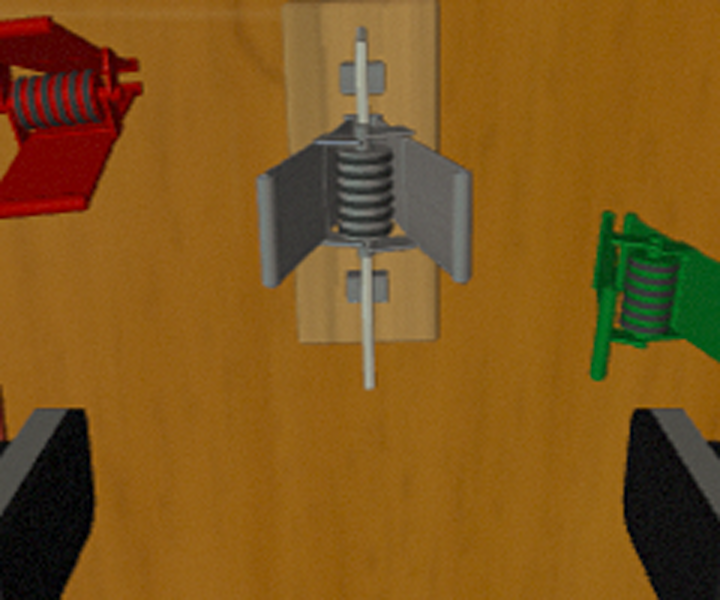

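```bash
python3 - <<'E'
from h import *
import pickle
f=pickle.load(open('w5.pkl','rb'))
t=lambda u,v,z:onz(f,u/3+200,v/3+120,z)[:2]
L=[t(262,176,136),t(271,284,136)];Rr=[t(467,172,136),t(464,280,136)]
print(np.round(L+Rr,1).tolist(),np.mean(L+Rr,0))
at=lambda d:np.arctan2(d[1],d[0])
print(at(L[0]-L[1])-np.pi/2,at(Rr[0]-Rr[1])-np.pi/2,'across',at(Rr[0]-L[0]),at(Rr[1]-L[1]),np.linalg.norm(Rr[0]-L[0]))
a=t(362,38,75);b=t(370,388,75);print('strip',a,b,(a+b)/2,np.linalg.norm(a-b),at(a-b)-np.pi/2)
p=t(364,148,84+9);q=t(365,236,94);print('barrel',p,q,(p+q)/2)
print('green top',[t(u,v,60) for u,v in[(610,212),(598,378)]])
E
```

```text
[[472.3, -161.8], [474.1, -194.4], [530.3, -160.4], [530.7, -192.9]] [ 501.84306954 -177.39349157]
0.05288841768693375 0.012669013915836969 across 0.023853387829983436 0.02609582353805761 57.970609184007884
strip [ 500.66311647 -129.18731732] [ 504.33349129 -259.13876846] [ 502.49830388 -194.16304289] 130.00327420661552 0.02823669344548163
barrel [ 501.42803623 -162.86302629] [ 501.92759385 -192.80547564] [ 501.67781504 -177.83425096]
green top [array([ 593.34312256, -193.84306886]), array([ 594.54476876, -262.0162858 ])]
```

>>> move_arm --xyz '[[0.2,-0.1,-2],[0.2,-0.1,-6],[0.2,-0.1,-10],[0.2,-0.1,-13],[0.2,-0.1,-14.6],[0.2,-0.1,-14.6],[0.2,-0.1,-14.6]]' --delta_rot '[[0,0,0.024],[0,0,0.024],[0,0,0.024],[0,0,0.024],[0,0,0.024],[0,0,0.024],[0,0,0.024]]'

```text
t: 8.15
position: [502.2, -178.5, 111.9]
ee_rot: [3.141, -0.002, 0.029]
wrist_force: [0.2, 0.2, 0.1]
width: 85.5
```

```bash
python3 - <<'E'
from h import *
import pickle
f=grab('wrist','w6.png');pickle.dump(f,open('w6.pkl','wb'))
g=grab('side','s6.png')
cv2.imwrite('pics/s6z.png',cv2.resize(g['img'][130:230,270:410],None,fx=5,fy=5,interpolation=cv2.INTER_CUBIC))
s=robot.sense();print(s['t'],s['position'],s['ee_rot'],np.round(s['q'],2))
E
```

```text
8.25 [ 502.15349266 -178.6236869   112.05843178] [ 3.14082079e+00 -2.25764857e-03  2.87762546e-02] [ 0.43  0.65 -0.22  1.96  0.25  0.56  0.07]
```

View pics/w6.png

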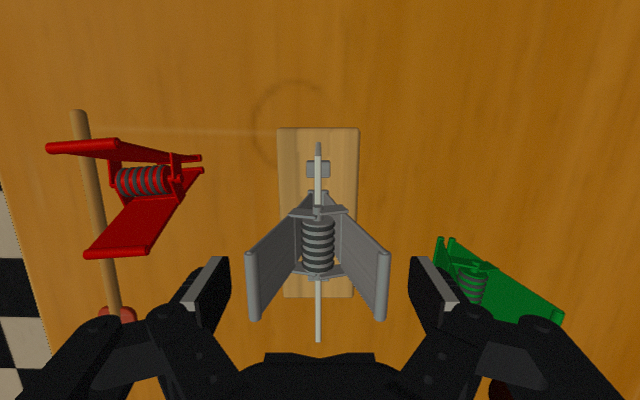

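View pics/s6z.png

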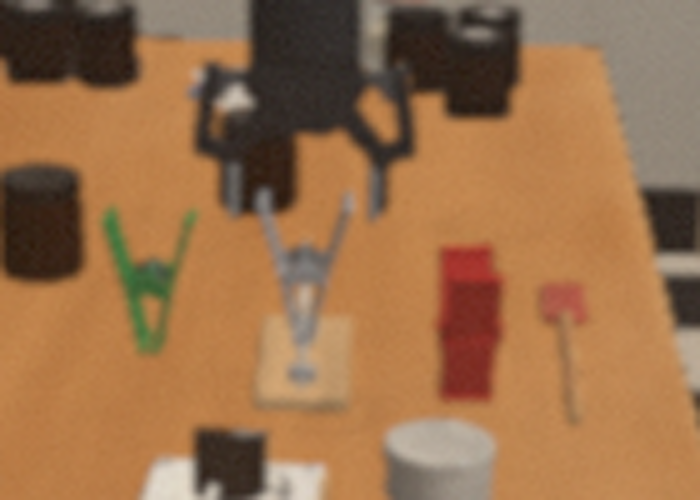

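>>> move_arm --xyz '[[0,0.1,-0.2],[0,0.1,-0.2],[0,0.1,-0.2],[0,0.1,-0.2],[0,0.1,-0.2],[0,0.1,-0.2],[0,0.1,-0.2],[0,0.1,-0.2]]' --delta_rot '[[0,0,0],[0,0,0],[0,0,0],[0,0,0],[0,0,0],[0,0,0],[0,0,0],[0,0,0]]' --fingers -1

```text
t: 9.25
position: [501.8, -177.8, 111.8]
ee_rot: [3.14, -0.002, 0.029]
wrist_force: [-5.1, 1.0, 24.2]
width: 32.0
```

```bash
python3 - <<'E'
from h import *
import pickle
f=grab('wrist','w7.png');pickle.dump(f,open('w7.pkl','wb'))
s=robot.sense();print(s['t'],s['position'],s['ee_rot'],s['wrist_force'],s['width'])
E
```

```text
9.3 [ 501.74350122 -177.82424319  111.79270478] [ 3.13983776e+00 -1.78169614e-03  2.86338432e-02] [-6.00324425  1.15733837 23.9502571 ] 31.84875267156151
```

View pics/w7.png

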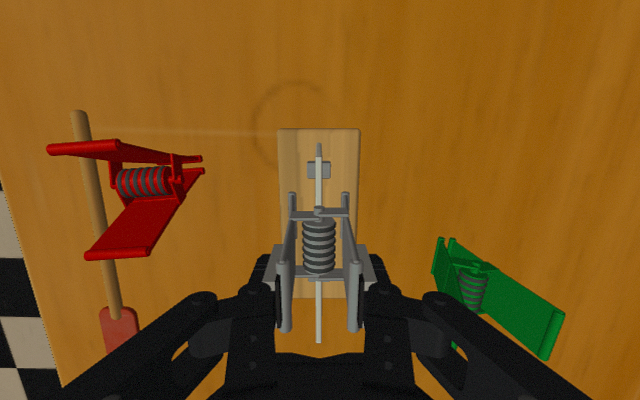

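>>> move_arm --xyz '[[0,0,0.5],[0,0,1.5],[0,0,3.5],[0,0,6],[0,0,10],[0,0,11],[0,0,11]]' --delta_rot '[[0,0,0],[0,0,0],[0,0,0],[0,0,0],[0,0,0],[0,0,0],[0,0,0]]'

```text
t: 10.18
position: [501.3, -177.5, 219.2]
ee_rot: [3.141, -0.001, 0.029]
wrist_force: [-0.4, -0.3, -1.4]
width: 32.3
```

```bash
python3 - <<'E'
from h import *
import pickle
f=grab('wrist','w8.png');pickle.dump(f,open('w8.pkl','wb'))
g=grab('side','s8.png');pickle.dump(g,open('s8.pkl','wb'))
cv2.imwrite('pics/s8z.png',cv2.resize(g['img'][110:210,270:410],None,fx=5,fy=5,interpolation=cv2.INTER_CUBIC))
s=robot.sense();print(s['t'],s['position'],s['ee_rot'],s['wrist_force'],s['width'])
E
```

```text
10.275 [ 500.35471509 -177.30924506  217.78971396] [-3.14090900e+00  2.14594305e-03  2.88541508e-02] [ 0.43325379 -0.85317777 -1.54543335] 32.26252560390029
```

View pics/w8.png

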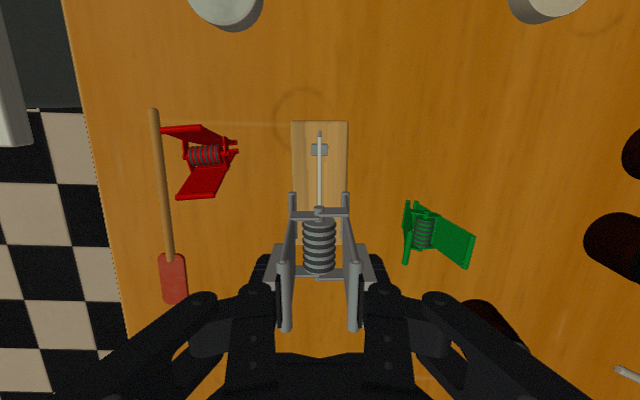

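View pics/s8z.png

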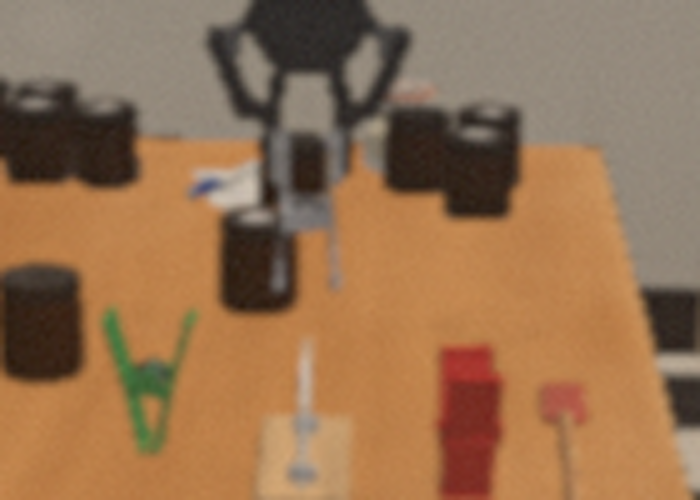

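>>> move_arm --xyz '[[0,3,1],[0.5,8,1],[1,13,1],[1.5,18,1],[2,23,1],[2.5,28,1],[2.8,33,1],[2.9,37.5,1],[2.9,40.1,1],[2.9,40.1,1]]' --delta_rot '[[0,0,0],[0,0,-0.02],[0,0,-0.04],[0,0,-0.066],[0,0,-0.066],[0,0,-0.066],[0,0,-0.066],[0,0,-0.066],[0,0,-0.066],[0,0,-0.066]]'

```text
t: 11.52
position: [528.8, 226.2, 227.3]
ee_rot: [-3.141, 0.003, -0.032]
wrist_force: [0.4, 0.5, -1.4]
width: 31.7
```

>>> move_arm --xyz '[[0,0,0],[0,0,0]]' --delta_rot '[[0,0,0],[0,0,0]]'

```text
t: 11.78
position: [530.4, 221.7, 228.4]
ee_rot: [3.14, 0.001, -0.039]
wrist_force: [0.5, 0.4, -1.1]
width: 31.9
```

```bash
python3 - <<'E'
from h import *
import pickle
f=grab('wrist','w9.png');pickle.dump(f,open('w9.pkl','wb'))
g=grab('side','s9.png');pickle.dump(g,open('s9.pkl','wb'))
cv2.imwrite('pics/s9z.png',cv2.resize(g['img'][100:280,250:400],None,fx=3.3,fy=3.3,interpolation=cv2.INTER_CUBIC))
s=robot.sense();print(s['t'],s['position'],s['ee_rot'],s['wrist_force'],s['width'])
p=s['position'];print('mouth px',proj(g,[p[0],p[1],p[2]-78]),'card top',proj(g,[529.8,223.7,95]))
E
```

```text
11.875 [530.48152052 222.19330744 228.73768146] [ 3.14098546e+00  1.89009467e-04 -3.90786293e-02] [-0.47384476  1.01625865 -0.85306207] 31.803287549809664
mouth px [309.73398813 212.29145588] card top [310.0986962  232.50456801]
```

View pics/w9.png

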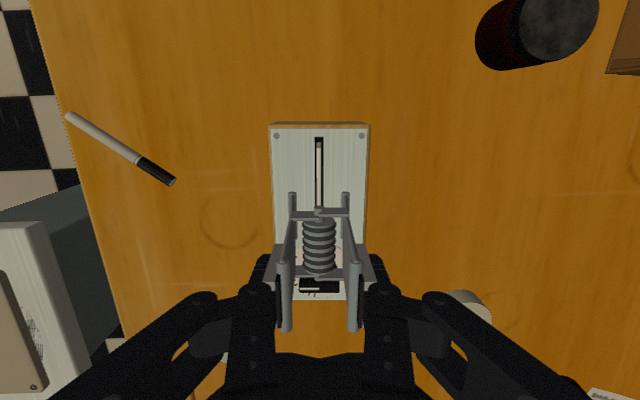

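View pics/s9z.png

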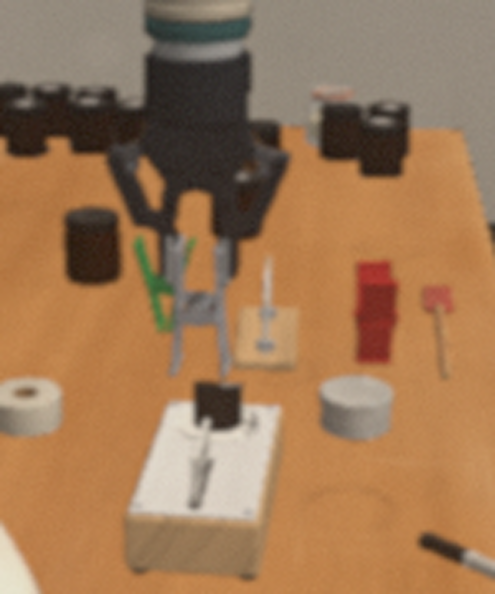

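>>> move_arm --xyz '[[0,0.1,-1],[0,0.1,-3],[0,0.1,-5],[0,0.1,-6.5],[0,0.1,-7.4],[0,0.1,-7.5],[0,0.1,-7.5],[0,0.1,-7.5]]' --delta_rot '[[0,0,0],[0,0,0],[0,0,0],[0,0,0],[0,0,0],[0,0,0],[0,0,0],[0,0,0]]'

```text
t: 12.88
position: [530.7, 224.8, 154.5]
ee_rot: [-3.141, -0.001, -0.037]
wrist_force: [1.0, 0.2, 0.1]
width: 32.0
```

```bash
python3 - <<'E'
from h import *
import pickle
f=grab('wrist','w10.png');pickle.dump(f,open('w10.pkl','wb'))
g=grab('side','s10.png');pickle.dump(g,open('s10.pkl','wb'))
h=grab('top','t10.png');pickle.dump(h,open('t10.pkl','wb'))
cv2.imwrite('pics/s10z.png',cv2.resize(g['img'][180:260,270:350],None,fx=7,fy=7,interpolation=cv2.INTER_CUBIC))
cv2.imwrite('pics/w10z.png',cv2.resize(f['img'][80:340,220:420],None,fx=2.3,fy=2.3,interpolation=cv2.INTER_CUBIC))
s=robot.sense();print(s['t'],s['position'],s['ee_rot'],s['wrist_force'],s['width'])
p=s['position']
for n,q in [('mouth',[p[0],p[1]+18,p[2]-78]),('cardtop far',[530.5,259.7,95]),('near',[528.5,187.7,95])]: print(n,(proj(g,q)-[270,180])*7)
E
```

```text
13.025 [530.49026459 224.70147569 154.30588383] [-3.14125686e+00 -7.74206059e-04 -3.69908103e-02] [-0.46166024 -0.2203753  -1.07188401] 31.796993762637705
mouth [274.00825642 437.25563654]
cardtop far [268.78857674 412.61913903]
near [293.51411567 325.03842253]
```

View pics/w10z.png

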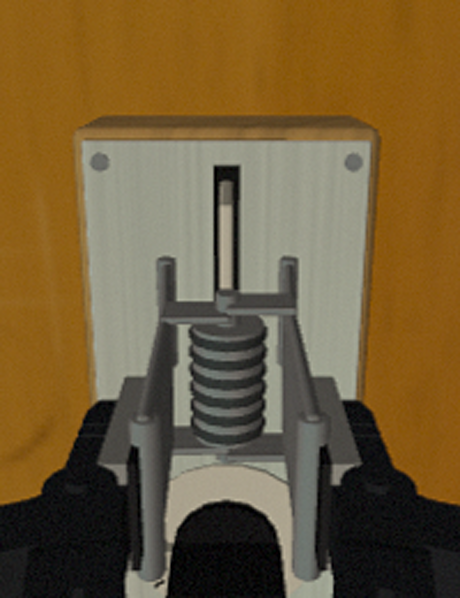

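View pics/s10z.png

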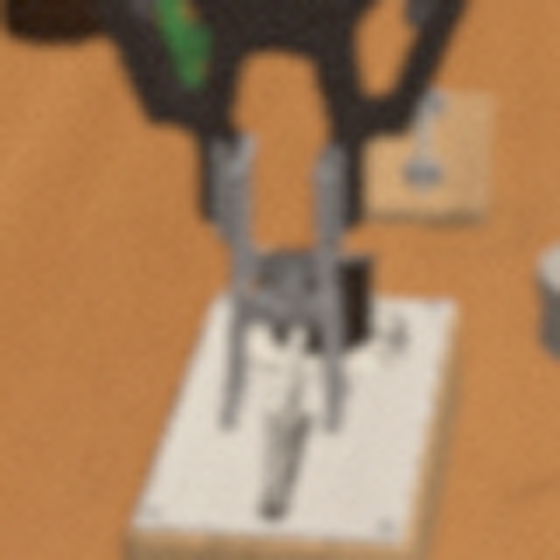

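```bash
python3 - <<'E'
from h import *
import pickle
g=pickle.load(open('s10.pkl','rb'));im=g['img'][205:262,285:340]
c=cv2.resize(im,None,fx=10,fy=10,interpolation=cv2.INTER_LANCZOS4)
c=cv2.createCLAHE(3,(4,4)).apply(cv2.cvtColor(c,6));cv2.imwrite('pics/s10e.png',c)
for n,q in [('card far top',[530.5,259.7,95]),('near top',[528.5,187.7,95]),('far at stand',[530.5,259.7,55]),('slot far',[531,265,55]),('lip -x',[515-2,243,77]),('lip +x',[546+2,242,77]),('lip near',[513,206,77])]: print(n,((proj(g,q)-[285,205])*10).round())
w=pickle.load(open('w10.pkl','rb'))
for n,q in [('card far top',[530.9,259.7,95]),('lip-',[514,243,77]),('lip+',[549,242,77]),('barrel top far',[530.6,239,137])]: print(n,((proj(w,q)-[220,80])*2.3).round())
t=pickle.load(open('t10.pkl','rb'));cv2.imwrite('pics/t10z.png',cv2.resize(t['img'][120:280,180:440],None,fx=3,fy=3,interpolation=cv2.INTER_CUBIC))
E
```

```text
card far top [234. 339.]
near top [269. 214.]
far at stand [235. 482.]
slot far [231. 492.]
lip -x [310. 375.]
lip +x [173. 368.]
lip near [322. 309.]
card far top [224. 209.]
lip- [172. 252.]
lip+ [284. 251.]
barrel top far [225. 337.]
```

View pics/s10e.png

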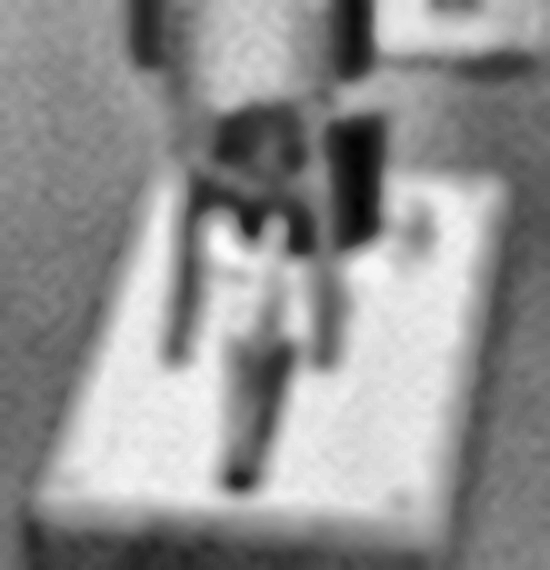

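View pics/t10z.png

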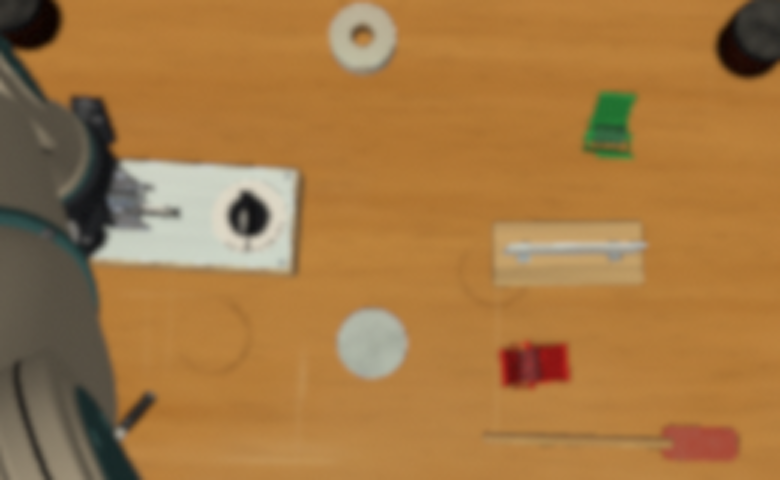

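>>> move_arm --xyz '[[0,-0.1,-0.2],[0,-0.1,-0.2],[0,-0.1,-0.2],[0,-0.1,-0.2],[0,-0.1,-0.2],[0,-0.1,-0.2]]' --delta_rot '[[0,0,0],[0,0,0],[0,0,0],[0,0,0],[0,0,0],[0,0,0]]'

```text
t: 13.78
position: [530.3, 223.6, 151.9]
ee_rot: [-3.141, -0.0, -0.037]
wrist_force: [0.2, 0.8, -0.3]
width: 32.2
```

```bash
python3 - <<'E'
from h import *
t=grab('top');cv2.imwrite('pics/t11.png',cv2.resize(t['img'][165:220,200:290],None,fx=8,fy=8,interpolation=cv2.INTER_CUBIC))
w=grab('wrist','w11.png')
cv2.imwrite('pics/w11z.png',cv2.resize(w['img'][80:340,220:420],None,fx=2.3,fy=2.3,interpolation=cv2.INTER_CUBIC))
s=robot.sense();print(s['t'],s['position'],s['ee_rot'],s['wrist_force'],s['width'],np.abs(s['qd']).max())
E
```

```text
13.875 [530.24623396 223.62119635 151.87716043] [-3.14151807e+00 -1.10169723e-05 -3.70475111e-02] [ 0.08952531 -0.09165513 -0.76114127] 31.739474927493337 0.0014422080390251693
```

View pics/t11.png

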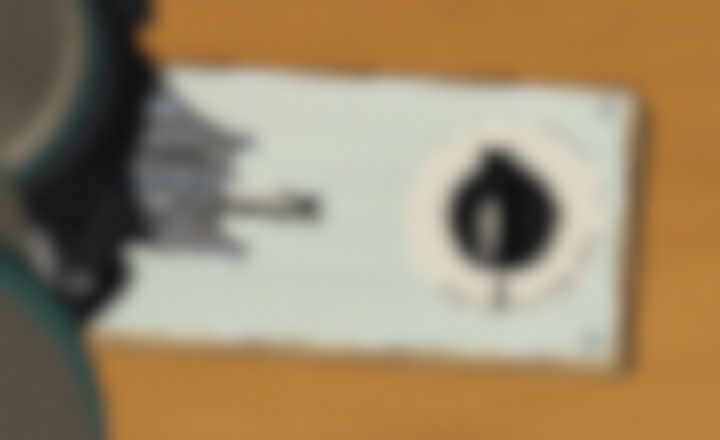

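View pics/w11z.png

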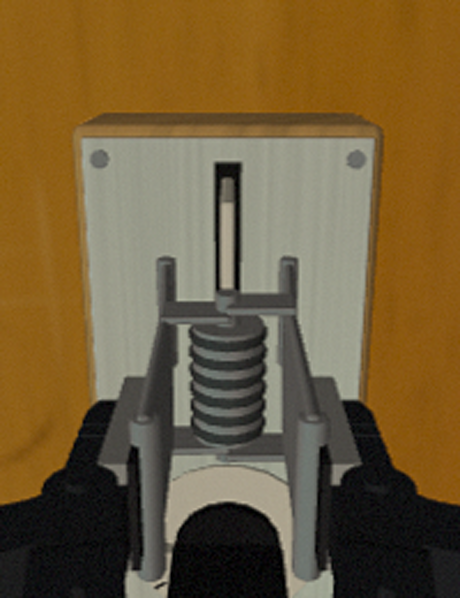

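The last pictures show the clip still, wide open and centred on the card, with the card between its jaws. The knob pointer (crop pixel 490,225) still lies in line with the long mark (498,290), and the wrist force is near zero. I'm handing the job in.

```bash
python3 -c "
from workcell import robot
print(robot.sign_off())"
```

```text
the job is handed in; nothing more can be done
None
```

The job is handed in after 13.9 s of the 58 s. The knob is at its mark and the clip is held open around the middle of the raised card.

**Knob:** I turned it 0.94 rad clockwise. Afterwards the pointer read 3.10 to 3.13 rad against the index mark at 3.104, so it is on the mark to within about 0.03 rad. The last top view still showed it in line.

**Clip:** I squeezed the grey clip home, lifted it off the rail and lowered it around the card. Of the look-alikes, I left the green and red clips alone.

**Last checks:**
- The TCP stood at (530.2, 223.6, 151.9) mm. The middle of the card's top edge measured about (529.7, 223.7, 95).
- The clip is square to the card within about 0.002 rad.
- The lips sit about 19 to 21 mm below the card's edge and about 20 mm above the stand.
- The wrist force was near zero and the arm was still.

**What disagreed:**
- Before I lowered the clip the final 2 mm, the side view put the lips about 2 mm higher and 2 mm nearer the robot than calculated. That is about the calibration error and well inside the roughly 13 mm of clearance on each side, and the wrist view showed the card centred.
- The finger opening read 32 mm where 34 mm was expected. It also read low on the knob bar (10.7 for 12 mm), so I took the clip as fully open.

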